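Square a plate in the corner stop, then tray it

ROBOT

A 6-joint arm with a two-finger parallel gripper is mounted at the origin on a cart in front of the work surface, level with it; the furniture and walls round the work are solid. World frame = base frame: x ahead of the robot, y to its left, z up, the work surface at z = 0. Lengths are in mm, angles in rad, forces in N, time in s.
With the tool pointing down it reaches from about 300 to 775 mm from the base axis. Payload 14.6 kg.
Tool frame: the origin (TCP) lies between the finger pads; the fingertips stand 25 mm ahead of it and the grasp point (between the pads) lies 6 mm ahead of it; z points along the fingers, y is the line along which they close (so a half turn about z gives the same grasp; the last joint's range is limited). The gripper opens to 94 mm and grips with 3 to 60 N. Pads are 16 mm wide; open, the fingers measure 119 mm over their backs; the gripper's body (75 mm by 177 mm) begins 78 mm behind the grasp point.
Start: joints at [1.269, 0.3, 1.521, -0, 1.321, -0.067], TCP at [127.955, 534.899, 230.446] pointing down, gripper open.
Joint ranges: [-3.03, 3.03], [-0.79, 2.21], [0.23, 2.52], [-1.04, 4.18], [0, 3.07], [-2.55, 2.55]. Speed limits (rad/s): [2.22, 2.22, 2.57, 3.14, 3.14, 3.14].

INTERFACE

Orientations are given as [roll, pitch, yaw] about the fixed x, y, z axes, in that order (R = Rz(yaw) Ry(pitch) Rx(roll)).
In Python, from cell import manip gives the robot as it stands. The module is installed in compiled form; this text tells all that it offers.
- The arm moves only by the tool step_arm, never from a script. Its argument "series" is one flat list of numbers, 5 for each row, row after row: the shift along the world's x, y, z in mm, then the turn about the world's z in rad, then the closure, from 0 (fully open) to 1 (shut). In form: [dx, dy, dz, spin, jaw, dx, dy, dz, spin, jaw, ...]. A call has 1 to 20 rows; each row shifts and turns the commanded pose from where the row before left it; what a row does not reach is not made up. A row lasts 1/8 s, in which the tool goes at most 62.5 mm and 10.7 degrees, less where a joint would pass 70% of its speed; a pose out of reach is approached as far as the arm can. A call is refused whole if a number of a shift passes 62.5 or a number of a turn 0.188, either way. A call with a gripper value outside its range is refused whole. The fingers move at their own pace and stop on an object; "squeeze" is the grip in N (left out, the last holds). Time passes only in rows, so rows that do not move let the fingers close. It gives the time, the measured TCP pose, the force, the opening and the grip force at its end, in the units of the state.
- manip.read_state(): the state, without advancing time (a new reading comes with each control period).
- manip.camera(name): name is "scene" or "top" or "wrist"; returns (picture, depth): 480x640x3 uint8, blue, green, red; 480x640 float32, mm along the optical axis (not along the pixel's ray), 0 where there is no reading.
- manip.camera_info(name): a dict with "fovy" (degrees; the focal length in pixels is half the picture's height over the tangent of half this angle, whatever the lens; pixels are square), "cx", "cy" (the principal point, pixels), "k1" (the pictures are not rectified: a ray, as slopes to the right and down, at radius r is drawn at 1 + k1 r^2 times it, then the intrinsics apply), "eye" and "orientation" of the camera in the world. Camera axes: x right, y down, z forward; pixel columns grow to the right and rows downward; lengths in mm; the calibration is good to about 2 mm. A picture is of the moment at which its call begins: read the wrist's pose just before it. camera_info takes no time and is no camera call; for the wrist camera it gives the pose at the moment of the call.
- manip.sign_off(): hands the job in; it is judged then, once.
The state is a dict: "clock": time; "joints": joint angles; "qd": joint speeds; "effort": joint torques, N m; "eef_pos": TCP position; "eef_rot": TCP orientation; "wrist_force": force on the tool from outside, world axes, zero at the start; "moment": the same for the moment, N m; "finger_gap": finger opening in mm; "finger_force": force on a finger pad.
Only numpy, scipy, OpenCV 4.12 (cv2) and the standard library are available. Lean on these libraries where they do the work, as an engineer would, in place of code of your own. Each camera call takes 0.05 s, during which the arm holds its last target. There are 200 camera calls.

TASK

Two metal plates lie on the black jig with the steel angle stop. Slide the oblong one along the jig, without lifting it, until it sits squarely home in the far left corner of the stop, its long side along the left-hand stop and its short end against the far stop; then pick it up from there and lay it gently flat in the white tray. Leave the square plate where it is.

Things in the scene. Friction and masses are not known exactly. Their poses are not given: they have to be found in the camera images.
- oblong_plate: oblong flat aluminium plate 60 x 40 x 12 mm (0.07 to 0.14 kg) with two small dark holes, loose on the jig's base. Origin at the centre of its underside; x along its 60 mm length, y along its 40 mm width, z up. At the start its x axis is within 0.35 rad of the jig's x axis.
- square_plate: square flat aluminium plate 45 x 45 x 12 mm with one larger dark hole, loose on the jig's base; a bystander. Which plate lies nearer the far stop and which nearer the robot changes. Origin at the centre of its underside, z up.
- jig: fixed jig: black base 240 (x) x 220 (y) x 6 mm; origin under its centre, x away from the robot (turned at most 0.25 rad), y left, z up. Steel stops 14 mm wide stand 5 mm above the base along its far and left edges (tops at z = 11 mm; a plate stands 7 mm proud of them and can be gripped above them).
- corner (a point): inner corner of the two stops, on the base's top: x = 106, y = 96, z = 6 mm in the jig's frame, axes as the jig's. The oblong plate, fully home, has its origin 30 mm short of it in x and 20 mm in y (jig x = 76, y = 76 mm), its length along x.
- tray: fixed white open tray to the left of the jig, 150 x 150 mm outside, 18 mm high, walls and floor 4 mm thick. Origin at the centre of its underside, z up; turned at most 0.2 rad. Its inner floor is 142 x 142 mm at z = 4 mm.
There are look-alikes about, which are no part of the job. Of the things that look like the tray, the larger one is meant.

How it is judged (in metres and radians):
On the way:
1. the oblong plate is squarely home in the corner of the stop: within 10 mm of both stops, long side within 10 degrees of the left stop, flat on the base (x of oblong_plate in the frame of jig between 0.066 and 0.084 m and y of oblong_plate in the frame of jig between 0.066 and 0.084 m and angle between the x axis of oblong_plate and the x axis of jig, either way round below 0.175 rad and z of oblong_plate in the frame of jig below 0.009 m and angle between oblong_plate's own z axis and vertical below 0.1 rad), for 0.2 s.
At the end, for the whole second after the job is handed in: The oblong plate lies flat on the tray's floor (within 5 mm in height and about 6 degrees of level), inside its walls, released and at rest (x of oblong_plate in the frame of tray between -0.055 and 0.055 m and y of oblong_plate in the frame of tray between -0.055 and 0.055 m and z of oblong_plate in the frame of tray below 0.009 m and angle between oblong_plate's own z axis and vertical below 0.1 rad and linear speed of oblong_plate below 0.02 m/s); the robot touches nothing.
It fails at once if the oblong plate is lifted more than 15 mm off the jig while still more than 40 mm short of the left stop (z of oblong_plate in the frame of jig above 0.021 m and y of oblong_plate in the frame of jig below 0.036 m).
It fails at once if the oblong plate is let fall from 45 mm or more above the worktop (height (world z) of oblong_plate above 0.045 m and contact force between oblong_plate and the fingers below 0.05 N).
It fails at once if the square plate is moved more than 25 mm (distance of square_plate from where it was at the start of the episode above 0.025 m).
It also fails if it takes over 53 s, if anything falls off the work surface, if the arm or the gripper's body presses on something with over 40 N, if the wrist force passes 120 N, or if a joint passes its speed limit or range.

## Working session

There is one attempt and no reset: what is moved stays moved. The work goes in short steps, Python scripts to look and compute and a tool call to move; the robot and the scene stay as the last step left them, time stands still between calls to the robot, and variables do not carry over. Pictures are saved under pics/ and viewed, at most 10 in all, crops included, and the job is handed in when it is done.

Besides the shell and the picture viewer there is one more tool, called after "Request:" in YAML: its name, and indented under it one key for each argument. step_arm: Moves the arm, as the interface text tells. Its arguments: {"type":"object","properties":{"series":{"type":"array"},"squeeze":{"type":"number"}},"required":["series"]}

```bash
mkdir -p pics; cat > h.py <<'E'
import numpy as np, cv2
from scipy.spatial.transform import Rotation as R
from cell import manip
def rays(info,px):
    f=240/np.tan(np.radians(info["fovy"])/2)
    K=np.array([[f,0,info["cx"]],[0,f,info["cy"]],[0,0,1]])
    p=cv2.undistortPoints(np.array(px,float).reshape(-1,1,2),K,np.array([info["k1"],0,0,0.]))[:,0]
    o=np.array(info["orientation"],float)
    M=R.from_euler("xyz",o).as_matrix() if o.shape==(3,) else (o if o.shape==(3,3) else None)
    return np.array(info["eye"],float),np.c_[p,np.ones(len(p))]@M.T
def onplane(info,px,z):
    e,d=rays(info,px)
    return e+d*((z-e[2])/d[:,2])[:,None]
def grab(name,fn):
    info=manip.camera_info(name); im,dep=manip.camera(name)
    cv2.imwrite("pics/"+fn+".png",im); np.save("pics/"+fn+".npy",dep); return info,im,dep
E
python3 - <<'E'
from h import *
import json,pickle
for n in("top","wrist"):
    i,im,d=grab(n,n+"0"); print(n,i); pickle.dump(i,open(f"pics/{n}0.pkl","wb"))
print(manip.read_state())
E
```

```text
top {'fovy': 57.70108273133385, 'cx': 321.75521853192544, 'cy': 241.36004023769067, 'k1': -0.10118818864963654, 'eye': array([426.79607343, 162.66580969, 889.61379748]), 'orientation': array([-2.99465215, -0.00473486, -1.57935475])}
wrist {'fovy': 67.29934094248657, 'cx': 317.06532952829053, 'cy': 240.75575420948155, 'k1': -0.0714031168677175, 'eye': array([ 58.07757243, 550.73260109, 383.68603974]), 'orientation': array([2.89305272e+00, 2.58512175e-03, 1.33590835e+00])}
{'clock': 0.1, 'joints': array([ 1.26943785e+00,  3.00415810e-01,  1.52151695e+00, -8.17927212e-06,
        1.32071699e+00, -6.66261381e-02]), 'qd': array([ 0.00029807, -0.00178109,  0.00069873, -0.00057085, -0.00060807,
        0.00031804]), 'effort': array([ 1.70675761e-03, -5.32648838e+01, -3.53282690e+01,  7.09504914e-02,
        2.34832690e-02, -7.85351858e-05]), 'eef_pos': array([127.87564235, 534.70818735, 229.94377611]), 'eef_rot': array([-3.14053737e+00, -6.24734357e-05,  2.90686231e+00]), 'wrist_force': array([-0.31064051,  0.87472198, -0.13123606]), 'moment': array([-0.00891631, -0.00081925,  0.01607458]), 'finger_force': 0.0, 'finger_gap': 93.77054492914372}
```

View pics/top0.png

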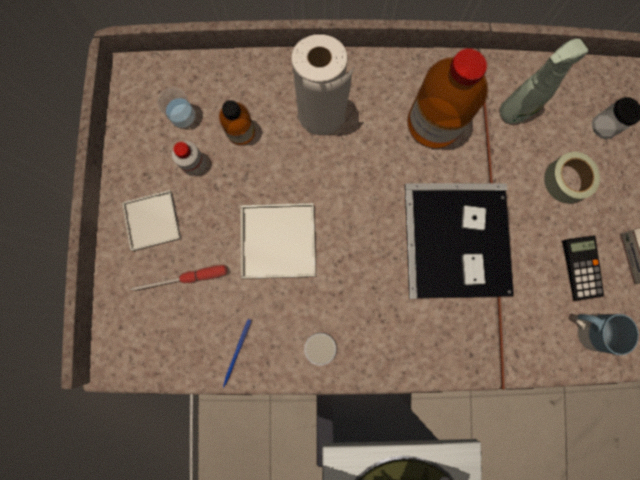

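The top view shows the jig at about (459,241), the square plate at (474,217), the oblong plate nearer the robot at (474,269), and the larger tray at (278,241).

```bash
cat > m.py <<'E'
from h import *
def blobs(mask,info,z,amin,roi=None):
    out=[]
    for c in cv2.findContours(mask.astype(np.uint8),cv2.RETR_EXTERNAL,cv2.CHAIN_APPROX_NONE)[0]:
        if cv2.contourArea(c)<amin: continue
        u,v=c[:,0].mean(0)
        if roi and not(roi[0]<u<roi[2] and roi[1]<v<roi[3]): continue
        w=onplane(info,c[:,0],z)[:,:2].astype(np.float32)
        out.append(((u,v),cv2.minAreaRect(w),w))
    return out
E
python3 - <<'E'
from m import *
import pickle
i=pickle.load(open("pics/top0.pkl","rb")); im=cv2.imread("pics/top0.png"); g=im.min(2)
print([im[v,u].tolist() for u,v in((278,241),(464,262),(410,250),(440,270),(450,186),(230,300))])
for z,t,roi in((18,150,(430,195,500,290)),(18,170,(230,195,325,290))):
    for b in blobs(g>t,i,z,100,roi): print(np.round(b[0]),b[1])
for b in blobs(im.max(2)<40,i,6,3000,(400,180,515,300)): print("base",np.round(b[0]),b[1]); print(cv2.boxPoints(b[1]))
d=np.load("pics/top0.npy"); 
for u,v in((474,269),(474,225),(440,270),(278,241)): 
    e,r=rays(i,[(u,v)]); print((e+r*d[v,u])[0])
big=cv2.resize(im[175:305,395:520],None,fx=4.5,fy=4.5,interpolation=cv2.INTER_CUBIC); cv2.imwrite("pics/crop.png",cv2.convertScaleAbs(big,alpha=1.3,beta=20))
E
```

```text
[[185, 209, 218], [137, 149, 154], [134, 147, 155], [21, 17, 19], [132, 142, 148], [109, 129, 153]]
[474. 269.] ((497.4795227050781, -151.24087524414062), (57.021759033203125, 37.46318817138672), 2.2632815837860107)
[474. 218.] ((603.25537109375, -158.29835510253906), (42.714900970458984, 42.446189880371094), 83.38945007324219)
[279. 241.] ((556.298828125, 244.58724975585938), (137.95816040039062, 136.96533203125), 1.2618029117584229)
base [463. 245.] ((552.1099853515625, -135.06222534179688), (221.8428192138672, 199.6428985595703), 0.035970501601696014)
[[ 441.12592   -35.31043 ]
 [ 441.25128  -234.95331 ]
 [ 663.09406  -234.81403 ]
 [ 662.9687    -35.171143]]
[ 496.8569059  -153.21096604   13.70961981]
[ 587.65047613 -157.52249052   16.78448378]
[496.4544816  -85.0315232    4.00479296]
[559.12510278 247.21593645   5.09943677]
```

View pics/crop.png

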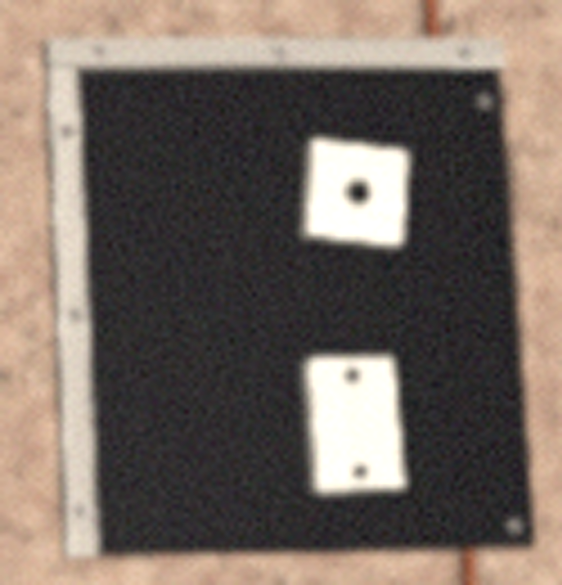

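The crop shows the jig's stops at the left and top, the square plate nearer the far stop, and the oblong plate below it with its long side along the jig. Next I fit the jig's inner edges and get the plate's angle.

```bash
python3 - <<'E'
from m import *
import pickle
i=pickle.load(open("pics/top0.pkl","rb")); im=cv2.imread("pics/top0.png"); g=im.min(2)
b=blobs(im.max(2)<75,i,6,3000,(400,180,515,300))[0]
w=b[2]; c=cv2.approxPolyDP(w.reshape(-1,1,2),12,True)[:,0]; print("base corners",c)
def fit(a,bb):
    t=(bb-a)/np.linalg.norm(bb-a); n=np.array([-t[1],t[0]])
    s=w[(abs((w-a)@n)<4)&((w-a)@t>15)&((w-bb)@t<-15)]
    v=cv2.fitLine(s,cv2.DIST_HUBER,0,.01,.01).ravel(); return v
for k in range(len(c)):
    v=fit(c[k],c[(k+1)%len(c)]); print(c[k],c[(k+1)%len(c)],np.round(v,3),np.arctan2(v[1],v[0]))
for z,t,roi in((18,90,(430,195,500,290)),):
    for b in blobs(g>t,i,z,100,roi): print(b[0],b[1]); print(cv2.boxPoints(b[1]))
d=np.load("pics/top0.npy"); v,u=np.mgrid[40:180:4,400:500:4]; v=v.ravel();u=u.ravel()
e,r=rays(i,np.c_[u,v]); P=e+r*d[v,u][:,None]; P=P[P[:,2]>60]; print("bottle",P.min(0),P.max(0))
E
```

```text
base corners [[ 662.9746    -35.23143 ]
 [ 441.98508   -34.767864]
 [ 442.64862  -233.95995 ]
 [ 663.10016  -234.60205 ]]
[662.9746  -35.23143] [441.98508  -34.767864] [ 1.0000e+00 -4.0000e-03  5.5026e+02 -3.5062e+01] -0.0035732046
[441.98508  -34.767864] [ 442.64862 -233.95995] [ 1.00000e-03  1.00000e+00  4.41226e+02 -1.33965e+02] 1.5699371
[ 442.64862 -233.95995] [ 663.10016 -234.60205] [ 1.00000e+00 -1.00000e-03  5.53040e+02 -2.35058e+02] -0.0008586239
[ 663.10016 -234.60205] [662.9746  -35.23143] [ 1.00000e-03 -1.00000e+00  6.65087e+02 -1.17387e+02] -1.5702215
(np.float64(473.36559139784947), np.float64(268.7204301075269)) ((497.0594787597656, -150.63275146484375), (61.45908737182617, 41.692909240722656), 1.178506851196289)
[[ 465.90765 -130.42273]
 [ 466.7652  -172.10681]
 [ 528.2113  -170.84277]
 [ 527.35376 -129.15869]]
(np.float64(473.81481481481484), np.float64(217.35802469135803)) ((603.423583984375, -158.04571533203125), (47.30727767944336, 46.91059494018555), 83.38166809082031)
[[ 577.3984  -178.83838]
 [ 623.9964  -184.24506]
 [ 629.4488  -137.25305]
 [ 582.85077 -131.84637]]
bottle [ 426.79607343 -137.12062401   61.89744129] [868.02868413 162.66580969 889.61379748]
```

Request:
step_arm:
  series: [45,-45,0,0.036,0,45,-45,0,0.036,0,45,-45,0,0.036,0,45,-45,0,0.036,0,45,-45,0,0.036,0,45,-45,0,0.036,0,45,-45,0,0.036,0,8,-53,0,0,0,8,-53,0,0,0,8,-53,0,0,0,8,-53,0,0,0,8,-53,0,0,0,8,-53,0,0,0,8,-53,0,0,0,0,0,-30,0,0,0,0,0,0,0]
  squeeze: 15

```text
clock: 2.1
eef_pos: [492.3, -145.5, 198.6]
eef_rot: [3.14, -0.004, -3.125]
wrist_force: [0.5, -0.6, 0.0]
finger_gap: 93.9
finger_force: 0.0
```

```bash
python3 - <<'E'
from m import *
s=manip.read_state(); print(s["eef_pos"],s["eef_rot"])
i,im,d=grab("wrist","wrist1"); g=im.min(2); print(i["eye"],i["orientation"])
for b in blobs(g>110,i,18,800): print(np.round(b[0]),b[1])
w=max(blobs(im.max(2)<60,i,6,5000),key=lambda b:len(b[2]))[2]
print(cv2.approxPolyDP(w.reshape(-1,1,2),8,True)[:,0])
d=np.load("pics/top0.npy"); v,u=np.mgrid[40:180:4,400:500:4]; v=v.ravel();u=u.ravel()
it=manip.camera_info("top"); e,r=rays(it,np.c_[u,v]); D=d[v,u]; P=(e+r*D[:,None])[D>0]; P=P[P[:,2]>60]; print("bottle",P.min(0),P.max(0))
E
```

```text
[ 492.32325004 -145.4694182   198.6103876 ] [ 3.13998285 -0.00399222 -3.12522575]
[ 421.14436655 -147.55131777  352.67422238] [ 2.89730522e+00 -1.91575317e-04  1.58704623e+00]
[362. 415.] ((708.3966674804688, -80.90133666992188), (71.10564422607422, 245.60765075683594), 1.5201950073242188)
[210. 420.] ((712.6256713867188, -272.02838134765625), (72.50660705566406, 122.97582244873047), 0.5086347460746765)
[301. 333.] ((603.2653198242188, -160.69789123535156), (45.86818313598633, 46.44202423095703), 82.70165252685547)
[630. 271.] ((534.2919921875, 176.6683807373047), (97.24961853027344, 31.135751724243164), 14.717503547668457)
[310. 233.] ((497.66363525390625, -153.29046630859375), (59.2232666015625, 38.30164337158203), 1.8847681283950806)
[500. 148.] ((455.51129150390625, 16.464401245117188), (340.513427734375, 319.94476318359375), 4.6012139320373535)
[104. 152.] ((453.6551208496094, -344.1053161621094), (238.19883728027344, 348.6415710449219), 80.564453125)
[[ 849.2861   -572.89557 ]
 [ 822.2043   -361.5613  ]
 [ 810.8371   -136.2891  ]
 [ 815.7387     90.12715 ]
 [ 836.62195   300.22086 ]
 [ 745.074     267.40903 ]
 [ 754.05145   245.0606  ]
 [ 762.2787   -356.50333 ]
 [ 684.509    -351.52673 ]
 [ 677.79535    64.899124]
 [ 738.8796     74.457825]
 [ 738.3103    129.18422 ]
 [ 725.31573   136.629   ]
 [ 724.4525    260.42535 ]
 [ 614.3617    225.7437  ]
 [ 585.91223   171.53539 ]
 [ 587.4644     74.80304 ]
 [ 632.4036     71.17343 ]
 [ 633.0993     10.640868]
 [ 539.90125   -52.883526]
 [ 538.5959    -34.411385]
 [ 440.87787   -35.226597]
 [ 441.49994  -237.75435 ]
 [ 542.9027   -238.30249 ]
 [ 638.09393  -298.76108 ]
 [ 639.35223  -359.26517 ]
 [ 594.56287  -364.34683 ]
 [ 594.7531   -457.05466 ]
 [ 622.02075  -506.53595 ]]
bottle [ 757.55870223 -137.12062401   61.89744129] [868.02868413 -28.8058973  244.76741164]
```

View pics/wrist1.png

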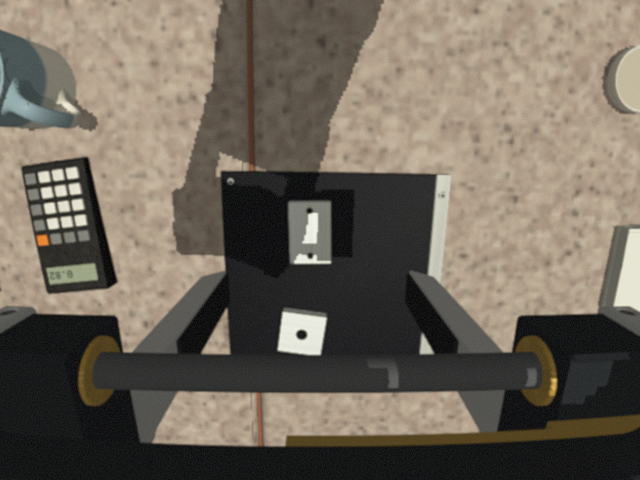

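The wrist view shows the oblong plate at (310,233) between the fingers, the square plate at (301,333), and the left stop on the right of the jig. Both cameras agree to about 3 mm.

Request:
step_arm:
  series: [5,-6.5,-35,0,0,0,0,-40,0,0,0,0,-40,0,0,0,0,-30,0,0,0,0,-10,0,0,0,0,0,0,0,0,0,0,0,0]

```text
clock: 3.02
eef_pos: [499.1, -152.1, 46.9]
eef_rot: [-3.141, 0.002, -3.124]
wrist_force: [-0.4, -0.3, -0.2]
finger_gap: 93.7
finger_force: 0.0
```

Request:
step_arm:
  series: [-1,0,-8,0,0,0,0,0,0,0,0,0,0,0,0]

```text
clock: 3.4
eef_pos: [497.4, -152.0, 37.6]
eef_rot: [-3.142, 0.0, -3.124]
wrist_force: [-0.3, -0.2, -0.9]
finger_gap: 94.2
finger_force: 0.0
```

Request:
step_arm:
  series: [0,0,0.5,0,0.5,0,0,0,0,0.6,0,0,0,0,0.7,0,0,0,0,0.7,0,0,0,0,0.7,0,0,0,0,0.7]
  squeeze: 12

```text
clock: 4.15
eef_pos: [497.3, -151.9, 37.9]
eef_rot: [-3.142, -0.0, -3.124]
wrist_force: [0.5, -0.2, 0.3]
finger_gap: 39.6
finger_force: 12.0
```

Request:
step_arm:
  series: [0,12,0,-0.018,0.7,0,12,0,0,0.7,0,12,0,0,0.7,0,12,0,0,0.7,0,12,0,0,0.7,0,12,0,0,0.7,0,10,0,0,0.7,0,8,0,0,0.7,0,2,0,0,0.7,0,0,0,0,0.7]

```text
clock: 5.4
eef_pos: [497.3, -59.9, 37.9]
eef_rot: [3.142, 0.0, 3.141]
wrist_force: [0.6, -0.0, -1.2]
finger_gap: 40.0
finger_force: 12.0
```

```bash
python3 - <<'E'
from m import *
i,im,d=grab("wrist","wrist2"); g=im.min(2)
for b in blobs(g>90,i,18,800,(200,150,420,330)): print(np.round(b[0]),b[1])
E
```

```text
[251. 314.] ((508.6257019042969, -96.97028350830078), (16.514604568481445, 52.56989288330078), 73.62545013427734)
[317. 288.] ((496.0680236816406, -60.871795654296875), (62.10570526123047, 39.893367767333984), 0.2798549234867096)
```

View pics/wrist2.png

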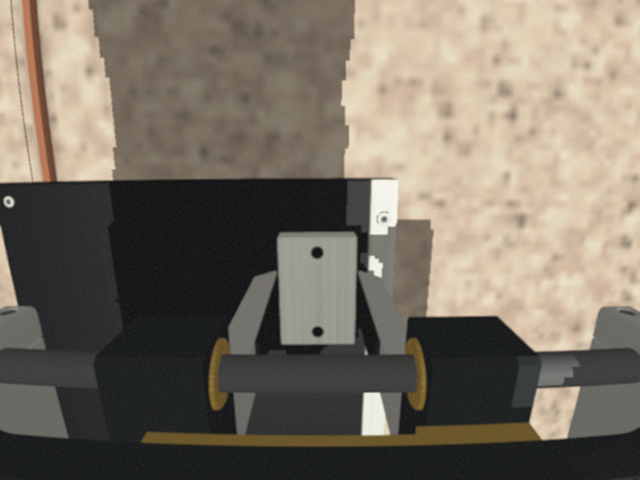

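The wrist view shows the plate square in the jaws at (317,288), its left edge at u=357 and the stop's inner edge at u≈370, so the gap is about 6 mm.

Request:
step_arm:
  series: [12,0,0,0,0.7,12,0,0,0,0.7,12,0,0,0,0.7,12,0,0,0,0.7,12,0,0,0,0.7,12,0,0,0,0.7,12,0,0,0,0.7,12,0,0,0,0.7,12,0,0,0,0.7,12,0,0,0,0.7,10,0,0,0,0.7,0,2,0,0,0.7,0,2,0,0,0.7,0,0,0,0,0.7,0,0,0,0,0.7]

```text
clock: 7.32
eef_pos: [627.1, -55.7, 38.0]
eef_rot: [3.141, -0.0, 3.141]
wrist_force: [-0.7, 0.9, 1.3]
finger_gap: 39.9
finger_force: 12.0
```

Now creep until contact on both sides.

Request:
step_arm:
  series: [0,1,0,0,0.7,0,1,0,0,0.7,0,0,0,0,0.7]

```text
clock: 7.7
eef_pos: [627.3, -54.0, 38.0]
eef_rot: [-3.142, -0.0, 3.141]
wrist_force: [-0.4, -0.8, 1.9]
finger_gap: 39.5
finger_force: 12.0
```

Request:
step_arm:
  series: [3,0,0,0,0.7,2,0,0,0,0.7,2,0,0,0,0.7,0,0,0,0,0.7]

```text
clock: 8.2
eef_pos: [634.6, -53.9, 38.0]
eef_rot: [-3.142, 0.001, 3.141]
wrist_force: [-0.0, 0.0, 1.7]
finger_gap: 39.8
finger_force: 12.0
```

```bash
python3 - <<'E'
from m import *
for n in("top","wrist"):
    i,im,d=grab(n,n+"3"); g=im.min(2)
    if n=="wrist":
        for b in blobs(g>90,i,18,800,(200,150,420,330)): print(np.round(b[0]),b[1])
E
```

```text
[251. 314.] ((645.812744140625, -91.054931640625), (17.068836212158203, 52.76007080078125), 73.53376007080078)
```

View pics/wrist3.png

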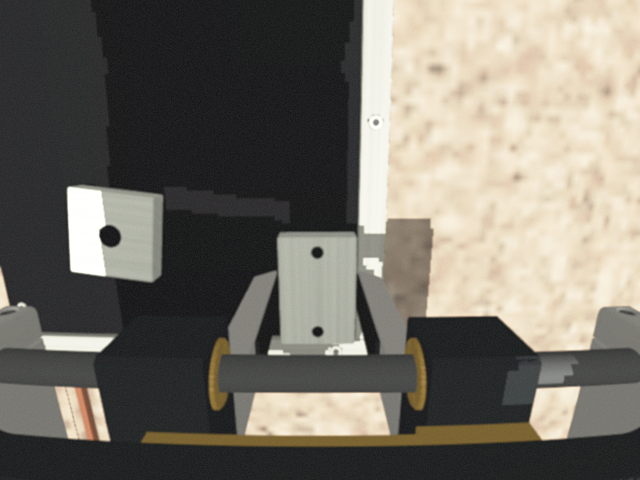

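The plate at (317,288) sits just inside the left stop (u≈357–362), and the far stop lies just past its end at v≈348. I continue to contact.

Request:
step_arm:
  series: [1,0,0,0,0.7,1,0,0,0,0.7,0,0,0,0,0.7]

```text
clock: 8.68
eef_pos: [635.6, -53.9, 37.9]
eef_rot: [3.141, -0.002, 3.141]
wrist_force: [-7.4, 0.3, 6.8]
finger_gap: 39.6
finger_force: 12.0
```

Request:
step_arm:
  series: [0,1,0,0,0.7,0,0.5,0,0,0.7,0,0,0,0,0.7]

```text
clock: 9.05
eef_pos: [635.6, -53.6, 38.0]
eef_rot: [-3.14, -0.002, 3.14]
wrist_force: [-7.1, -7.7, 6.2]
finger_gap: 39.9
finger_force: 12.0
```

Firm contact on both stops. I release so the plate seats flat, hold, then regrip.

Request:
step_arm:
  series: [-1,-1,0,0,0.4,0,0,0,0,0.4,0,0,0,0,0.4,0,0,0,0,0.4,0,0,0,0,0.4]

```text
clock: 9.68
eef_pos: [635.3, -53.4, 37.9]
eef_rot: [3.142, -0.0, 3.141]
wrist_force: [-1.1, -0.3, -0.4]
finger_gap: 56.6
finger_force: 0.0
```

Request:
step_arm:
  series: [0,0,0,0,0.7,0,0,0,0,0.7,0,0,0,0,0.7,0,0,0,0,0.7,0,0,0,0,0.7]
  squeeze: 25

```text
clock: 10.3
eef_pos: [635.3, -53.5, 37.9]
eef_rot: [3.142, 0.0, 3.141]
wrist_force: [-0.3, 0.8, -0.1]
finger_gap: 39.4
finger_force: 25.0
```

```bash
python3 - <<'E'
from m import *
i,im,d=grab("wrist","wrist4"); 
for u,v in((300,260),(335,260),(300,320),(335,320),(317,290)):
    e,r=rays(i,[(u,v)]); print((e+r*d[v,u])[0].round(1))
E
```

```text
[617.9 -63.   16.9]
[617.6 -45.3  17.7]
[651.1 -63.5  17.3]
[651.1 -44.9  17.3]
[633.9 -54.4  17.6]
```

View pics/wrist4.png

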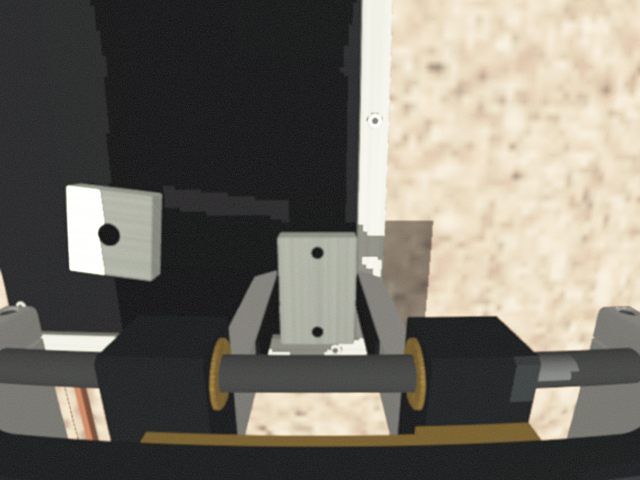

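The plate is flat (top at z≈17.5 mm) and home against both stops. Lift and carry it to the tray.

Request:
step_arm:
  series: [0,0,5,0,0.7,0,0,15,0,0.7,0,0,25,0,0.7,0,0,25,0,0.7,-7,25,0,0,0.7,-10,40,0,0,0.7,-11,45,0,0,0.7,-12,45,0,0,0.7,-12,45,0,0,0.7,-12,45,0,0,0.7,-10,35,0,0,0.7,-5,18,0,0,0.7,0,0,0,0,0.7,0,0,0,0,0.7]

```text
clock: 12.1
eef_pos: [556.8, 243.4, 108.1]
eef_rot: [-3.141, 0.0, 3.14]
wrist_force: [0.9, -0.6, -0.5]
finger_gap: 39.5
finger_force: 25.0
```

```bash
python3 - <<'E'
from m import *
i,im,d=grab("wrist","wrist5"); 
for u,v in((300,260),(335,260),(300,320),(335,320)):
    e,r=rays(i,[(u,v)]); print((e+r*d[v,u])[0].round(1))
E
```

```text
[539.2 233.9  87.6]
[538.8 251.5  89. ]
[572.5 233.4  87.6]
[572.6 252.   87.4]
```

View pics/wrist5.png

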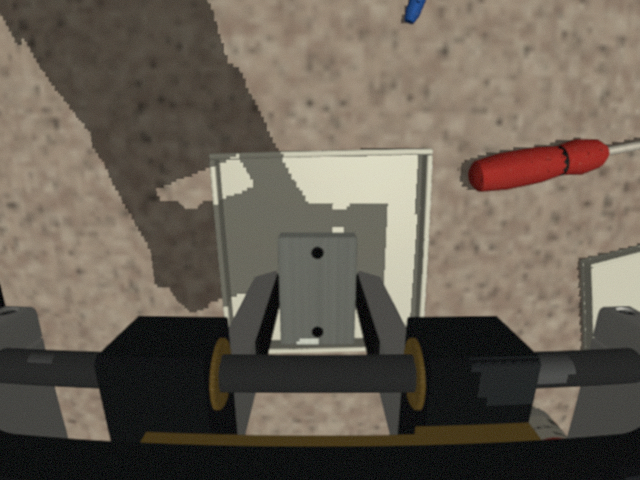

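The plate is held level over the tray, whose walls show at u≈215–430 and v≈152–352. Lower it.

Request:
step_arm:
  series: [0,0,-20,0,0.7,0,0,-20,0,0.7,0,0,-15,0,0.7,0,0,-8,0,0.7,0,0,-4,0,0.7,0,0,-2,0,0.7,0,0,-1,0,0.7,0,0,-1,0,0.7,0,0,-0.5,0,0.7,0,0,0,0,0.7]

```text
clock: 13.4
eef_pos: [556.3, 244.6, 36.5]
eef_rot: [3.142, 0.0, 3.141]
wrist_force: [-0.9, 0.1, -1.8]
finger_gap: 39.5
finger_force: 25.0
```

Request:
step_arm:
  series: [0,0,-0.7,0,0.7,0,0,0,0,0.7,0,0,0,0,0.4,0,0,0,0,0.4,0,0,0,0,0.4,0,0,0,0,0.35,0,0,10,0,0.35,0,0,25,0,0.35,0,0,40,0,0.35,0,0,40,0,0.35,0,0,0,0,0.35,0,0,0,0,0.35]

```text
clock: 14.9
eef_pos: [556.0, 244.4, 150.4]
eef_rot: [-3.141, -0.001, 3.141]
wrist_force: [-0.3, -0.5, -0.3]
finger_gap: 60.8
finger_force: 0.0
```

```bash
python3 - <<'E'
from m import *
print(manip.read_state()["eef_pos"])
i,im,d=grab("wrist","wrist6")
e,r=rays(i,[(u,v) for u in(303,330) for v in(250,280)]); print((e+r*np.array([d[v,u] for u in(303,330) for v in(250,280)])[:,None]).round(1))
E
```

```text
[556.018213   244.41049439 150.35537906]
[[565.5 231.6  14.4]
 [596.1 230.8   3.6]
 [565.1 254.   15.9]
 [596.6 254.7   2.4]]
```

View pics/wrist6.png

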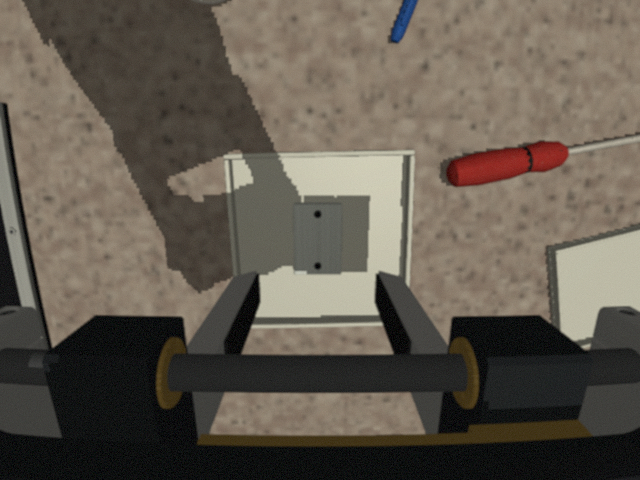

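The plate lies flat at (318,238), in the middle of the tray, with its top at z≈15–16 mm. The gripper is clear.

```bash
python3 -c "
from cell import manip; print(manip.sign_off())"
```

```text
the job is handed in; nothing more can be done
None
```

I slid the oblong plate home against both stops, then lifted it and laid it flat in the middle of the white tray without touching the square plate; the job was handed in at about 15 s on the robot's clock, with no verdict shown.

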